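Hold a sprung bayonet lid at its halfway mark

ROBOT

A 6-joint arm with a two-finger parallel gripper is mounted at the origin on the work surface. World frame = base frame: x ahead of the robot, y to its left, z up, the work surface at z = 0. Lengths are in m, angles in rad, forces in N, time in s.
With the tool pointing down it reaches from about 0.3 to 0.75 m from the base axis. Payload 8.5 kg.
Tool frame: the origin (TCP) lies at the centre of the arm's flange, where the gripper is bolted on; the fingertips stand 173 mm ahead of it and the grasp point (between the pads) lies 155 mm ahead of it; z points along the fingers, y is the line along which they close (so a half turn about z gives the same grasp; the last joint's range is limited). The gripper opens to 85 mm and grips with 20 to 120 N. Pads are 22 mm wide; open, the fingers measure 114 mm over their backs; the gripper's body (76 mm by 85 mm) begins 54 mm behind the grasp point. The pads swing forward as they close: fully open they stand 13 mm farther back than shut.
Start: joints at [-1.489, 0.381, 1.297, -0, 1.464, -0.215], TCP at [0.161, -0.526, 0.405] pointing down, gripper open.
Joint ranges: [-3.11, 3.11], [-0.89, 2.33], [0.22, 2.48], [-1.42, 4.56], [0.17, 2.85], [-2.88, 2.88]. Speed limits (rad/s): [2.39, 2.39, 3.14, 3.14, 3.14, 3.14].

INTERFACE

Orientations are given as a 3x3 rotation matrix whose columns are the frame's x, y, z axes.
In Python, from bench import read_state, capture, calibration, bot gives the robot as it stands.
- The arm moves only by the tool carry_out, never from a script. Its argument "steps" is a list of rows, each an object of numbers: "grip": the finger opening in mm, from 0 to 85.4; "dx", "dy", "dz": the shift along the tool's x, y, z in mm; "ax", "ay", "az": the turn, a rotation vector about the tool's x, y, z in rad. A call has 1 to 20 rows; each row shifts and turns the commanded pose from where the row before left it, along the tool's axes as they then stand; what a row does not reach is not made up. A row lasts 1/10 s, in which the tool goes at most 50 mm and 8.59 degrees, less where a joint would pass 70% of its speed; a pose out of reach is approached as far as the arm can. A call is refused whole if a number of a shift passes 50 or a number of a turn 0.15, either way. A call with a gripper value outside its range is refused whole. The fingers move at their own pace and stop on an object; "squeeze" is the grip in N (left out, the last holds). Time passes only in rows, so rows that do not move let the fingers close. It gives the time, the measured TCP pose, the force, the opening and the grip force at its end, in the units of the state.
- read_state(): the state, without advancing time (a new reading comes with each control period).
- capture(name): name is "side" or "top"; returns the picture (384x512x3 uint8, red, green, blue); there is no depth.
- calibration(name): a dict with "fx", "fy", "cx", "cy" (pixels), "position" and "rotation" of the camera in the world. Camera axes: x right, y down, z forward; pixel columns grow to the right and rows downward; lengths in m; the calibration is good to about 2 mm. A picture is of the moment at which its call begins. calibration takes no time and is no camera call.
- bot.finish_job(): hands the job in; it is judged then, once.
The state is a dict: "clock": time; "qpos": joint angles; "dq": joint speeds; "joint_efforts": joint torques, N m; "ee_pos": TCP position; "tool_rot": TCP orientation; "wrist_force": force on the tool from outside, world axes, zero at the start; "moment": the same for the moment, N m; "finger_gap": finger opening in m; "finger_force": force on a finger pad.
Only numpy, scipy, OpenCV 4.12 (cv2) and the standard library are available. Lean on these libraries where they do the work, as an engineer would, in place of code of your own. Each camera call takes 0.05 s, during which the arm holds its last target. There are 200 camera calls.

TASK

Pick up the loose bayonet lid by its bar and set it fully down into the mouth of the steel preserving canister, its two lugs through the two notches. Then twist it clockwise (seen from above) only half of the way, until the bar points at the two raised ribs on the rim, well short of the lock click, and finish with the gripper still holding the lid there against its spring: never let it click locked. Leave the three preserve jars where they stand.

Things in the scene. Friction and masses are not known exactly. Their poses are not given: they have to be found in the camera images.
- canister: Upright steel canister, 136 mm across, 150 mm tall, fixed. Origin: centre of its underside, z up. The 6 mm thick top flange leaves a round mouth 74 mm across with two notches, facing each other on the canister's +x and -x sides, each 16 mm wide and reaching 50 mm from the axis. Half a turn makes no difference. Stops under the flange block counter-clockwise turning.
- mouth (a point): Centre of the canister's mouth, on the flange's top face, 150 mm above the canister's origin.
- rib (a point): Top of one of two raised ribs on the rim, facing each other, the halfway mark: 6 mm high, 5 mm wide, 54 to 67 mm from the axis, 40 degrees (0.70 rad) clockwise, seen from above, from a notch. The bar of the seated lid points at both ribs when halfway. The lock click begins about 63 degrees clockwise from the notch.
- lid: Loose lid, bar up, about 0.16 kg. Origin: centre of its underside. Plug 66 mm across, 13 mm high; at its foot two lugs, 10 mm wide, 5 mm tall, on the lid's +x and -x sides, reach 46 mm from the axis. Steel cap 104 mm across at 13 to 18 mm height rests on the flange when fully down (origin 137 mm over the canister's). Half a turn makes no difference.
- lid_bar (a point): Black bar grip on the cap, along the lid's x axis, in line with the lugs: 84 mm long, 14 mm wide, from 18 to 52 mm above the lid's origin. This point lies in it on the lid's axis at the height to grip, 44 mm above the lid's origin.
- carrier (a joint): Sprung carrier inside the canister, pushed round by the lugs, in rad. 0 at rest, grows to 1.5 as the lid turns clockwise. The lid turns freely about 0.1 rad before its lugs meet it, so it reads about 0.6 with the bar at the ribs. Its spring turns a released lid back: about 0.05 N m at 0, 0.12 N m at 0.6.
- click_pin (a joint): Spring pin of the lock inside the mouth, pushed outward by a lug, in m. 0 at rest; above 0.0015 the lid is clicking into its lock.
- jar_tall: Loose glass jar with red preserve and metal cap, 80 mm across, 125 mm tall, 0.75 kg. Bystander. Origin: centre of the underside.
- jar_squat: Loose glass jar with pickles and metal cap, 86 mm across, 85 mm tall, 0.5 kg. Bystander. Origin: centre of the underside.
- jar_mid: Loose glass jar with red preserve and metal cap, 72 mm across, 105 mm tall, 0.55 kg. Bystander. Origin: centre of the underside.
Mind the look-alikes: they are no part of the job. Of the things that look like the lid, take the one that is nearest to the robot's base at the start.

How it is judged:
On the way:
1. the lid is fully down in the mouth, lugs through the notches, not yet turned against the spring (z of lid in the frame of canister between 0.13 and 0.141 m and horizontal distance between lid and canister below 0.007 m and angle between lid's own z axis and vertical below 0.09 rad and angle between the x axis of lid and the x axis of canister, either way round below 0.3 rad), for 0.05 s.
At the end, for the whole second after the job is handed in: Lid fully down in the mouth (4 mm in height, 7 mm of centre, 5 degrees of tilt), turned clockwise 40 degrees from the notches within 9 degrees, sprung carrier turned with it and still, lock pin untouched, fingers bearing on the lid with over 2 N (z of lid in the frame of canister between 0.13 and 0.141 m and horizontal distance between lid and canister below 0.007 m and angle between lid's own z axis and vertical below 0.09 rad and angle between the x axis of lid and the x axis of canister, either way round between 0.54 and 0.86 rad and value of joint carrier between 0.38 and 0.85 rad and velocity of joint carrier between -0.08 and 0.08 rad/s and value of joint click_pin below 0.001 m and contact force between the fingers and lid above 2 N); the arm keeps its last pose, push and grip.
It fails at once if the lid clicks into its lock (value of joint click_pin above 0.0015 m).
It fails at once if a preserve jar is disturbed (distance of jar_tall from where it was at the start of the episode above 0.03 m or angle between jar_tall's own z axis and vertical above 0.3 rad).
It fails at once if a preserve jar is disturbed (distance of jar_squat from where it was at the start of the episode above 0.03 m or angle between jar_squat's own z axis and vertical above 0.3 rad).
It fails at once if a preserve jar is disturbed (distance of jar_mid from where it was at the start of the episode above 0.03 m or angle between jar_mid's own z axis and vertical above 0.3 rad).
It also fails if it takes over 40 s, if anything falls off the work surface, if the arm or the gripper's body presses on something with over 40 N, if the wrist force passes 120 N, or if a joint passes its speed limit or range.

## Working session

There is one attempt and no reset: what is moved stays moved. The work goes in short steps, Python scripts to look and compute and a tool call to move; the robot and the scene stay as the last step left them, time stands still between calls to the robot, and variables do not carry over. Pictures are saved under pics/ and viewed, at most 10 in all, crops included, and the job is handed in when it is done.

Besides the shell and the picture viewer there is one more tool, called after "Call:" as name(argument=value, ...), one argument or row to a line, values as JSON. carry_out: Moves the arm, as the interface text tells. Its arguments: {"type":"object","properties":{"steps":{"type":"array","items":{"type":"object","properties":{"grip":{"type":"number"},"dx":{"type":"number"},"dy":{"type":"number"},"dz":{"type":"number"},"ax":{"type":"number"},"ay":{"type":"number"},"az":{"type":"number"}}}},"squeeze":{"type":"number"}},"required":["steps"]}

```bash
ls; mkdir -p pics
python3 - <<'E'
from bench import *
import cv2,numpy as np
for n in("side","top"):
    im=capture(n);cv2.imwrite(f"pics/{n}0.png",im[:,:,::-1]);c=calibration(n)
    print(n,{k:np.round(v,4).tolist() for k,v in c.items()})
s=read_state();print({k:np.round(v,3).tolist() for k,v in s.items()})
E
```

```text
pics
side {'fx': 492.207, 'fy': 492.207, 'cx': 253.8833, 'cy': 193.2625, 'position': [0.0987, 0.9333, 1.2857], 'rotation': [[-0.8305, -0.4271, 0.3577], [-0.557, 0.624, -0.5481], [0.0109, -0.6544, -0.7561]]}
top {'fx': 426.1631, 'fy': 426.1631, 'cx': 252.3205, 'cy': 191.7186, 'position': [0.496, 0.0758, 1.3028], 'rotation': [[-0.0168, -0.9931, 0.1159], [-0.9999, 0.0163, -0.0057], [0.0038, -0.116, -0.9932]]}
{'clock': 0.1, 'qpos': [-1.489, 0.381, 1.298, -0.0, 1.464, -0.215], 'dq': [-0.001, -0.002, -0.001, -0.0, 0.0, 0.001], 'joint_efforts': [0.002, -44.922, -23.166, -0.0, 0.004, -0.0], 'ee_pos': [0.161, -0.526, 0.404], 'tool_rot': [[0.956, 0.292, -0.0], [0.292, -0.956, 0.001], [0.0, -0.001, -1.0]], 'wrist_force': [0.149, -0.594, 0.255], 'moment': [0.039, 0.015, -0.022], 'finger_force': 0.0, 'finger_gap': 0.085}
```

View pics/top0.png

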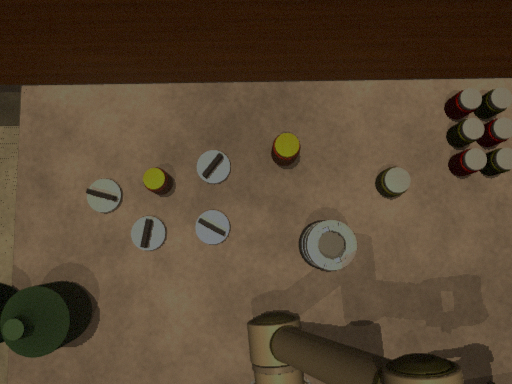

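View pics/side0.png

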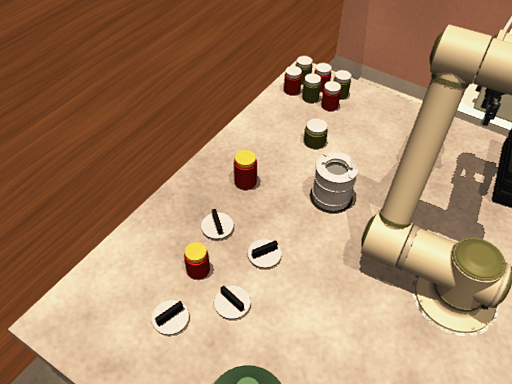

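The top view shows four disc-with-bar candidates at (104,196), (149,233), (213,167) and (213,227). The canister is at (329,245). Next I'll get their positions and take close crops.

```bash
cat > h.py <<'E'
import numpy as np,cv2
from bench import *
def ray(n,px):
    c=calibration(n);u=np.array([(px[0]-c['cx'])/c['fx'],(px[1]-c['cy'])/c['fy'],1.])
    return np.array(c['position']),np.array(c['rotation'])@u
def plane(n,px,z):
    p,d=ray(n,px);return p+d*(z-p[2])/d[2]
def proj(n,X):
    c=calibration(n);q=np.array(c['rotation']).T@(np.array(X)-c['position'])
    return np.array([c['fx']*q[0]/q[2]+c['cx'],c['fy']*q[1]/q[2]+c['cy']])
def cross(a,b):
    p,d=ray('top',a);q,e=ray('side',b)
    t=np.linalg.lstsq(np.c_[d,-e],q-p,rcond=None)[0]
    x,y=p+d*t[0],q+e*t[1];return (x+y)/2,np.linalg.norm(x-y)
def crop(n,im,cx,cy,w,h,k):
    o=cv2.resize(im[cy-h:cy+h,cx-w:cx+w,::-1],None,fx=k,fy=k,interpolation=cv2.INTER_CUBIC)
    cv2.imwrite(n,o)
E
python3 - <<'E'
from h import *
for p in[(104,196),(149,233),(213,167),(213,227)]:
    P=plane('top',p,.03);print(p,P.round(3),np.hypot(*P[:2]).round(3))
print(plane('top',(329,245),.15),proj('top',[0,0,0]))
t=cv2.imread('pics/top0.png')[:,:,::-1];s=cv2.imread('pics/side0.png')[:,:,::-1]
def C(im,cx,cy,w=24,h=24):return cv2.resize(im[cy-h:cy+h,cx-w:cx+w],(380,290*380//380+90),interpolation=cv2.INTER_CUBIC)
# top lid, top canister
a=np.hstack([C(t,213,227),C(t,329,245,36,36)])
cv2.imwrite('pics/c1.png',a[:,:,::-1])
P=plane('top',(213,227),.04);print('lid in side',proj('side',P))
P=plane('top',(329,245),.15);print('can in side',proj('side',P))
b=np.hstack([C(s,264,254,24,24),C(s,337,168,30,30)])
cv2.imwrite('pics/c2.png',b[:,:,::-1])
# colour masks of black bar
def comps(im,box):
    x0,y0,x1,y1=box;m=(im[y0:y1,x0:x1].max(2)<70).astype(np.uint8)
    n,l,st,ce=cv2.connectedComponentsWithStats(m)
    for i in range(1,n):
        if st[i,4]>20:
            pts=np.argwhere(l==i)[:,::-1].astype(np.float32)+[x0,y0]
            print(st[i],pts.mean(0),cv2.minAreaRect(pts.astype(np.float32)))
comps(t,(193,207,233,247));comps(s,(244,234,286,272))
E
```

```text
(104, 196) [0.639 0.513 0.03 ] 0.82
(149, 233) [0.526 0.377 0.03 ] 0.647
(213, 167) [0.722 0.186 0.03 ] 0.745
(213, 227) [0.541 0.187 0.03 ] 0.572
[ 0.48308895 -0.13437237  0.15      ] [279.59525081 413.06681617]
lid in side [265.53534089 245.58470635]
can in side [335.79023272 166.09981759]
[  5  12  27  17 131] [211.13740458 226.52671756] ((211.1886749267578, 226.660400390625), (28.750059127807617, 4.662171840667725), 29.05460548400879)
[  8   7  25  17 219] [264.1826484  249.06392694] ((264.44378662109375, 249.0651092529297), (8.461540222167969, 27.538463592529297), 67.38013458251953)
```

View pics/c1.png

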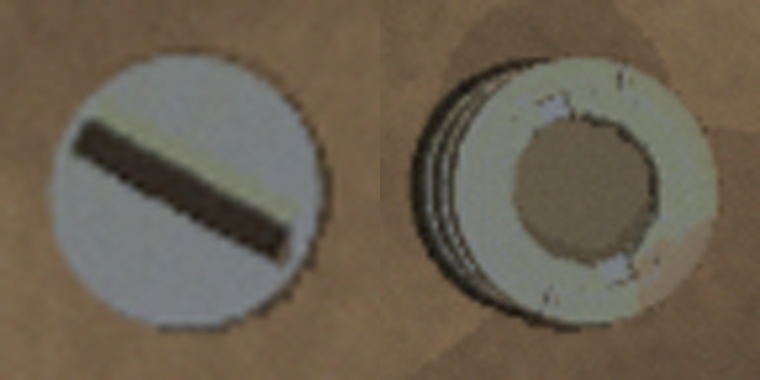

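View pics/c2.png

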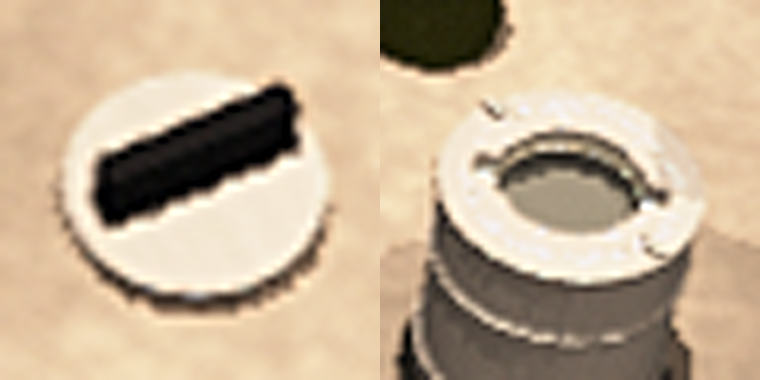

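The crops confirm my choice: the lid at top pixel (213,227), 0.57 m from the base, is the nearest of the four, and the next is 0.65 m. Its bar runs upper-left to lower-right. The canister's notches are at about (326,229) and (337,260) in the top view, and its ribs are at about (339,224) and (325,266), 40° clockwise of the notches.

Run:
```python
from h import *
from scipy.optimize import least_squares
t=cv2.imread('pics/top0.png')[:,:,::-1];s=cv2.imread('pics/side0.png')[:,:,::-1]
def fitc(P):
    f=lambda q:np.hypot(P[:,0]-q[0],P[:,1]-q[1])-q[2]
    r=least_squares(f,[*P[:,:2].mean(0),.05],loss='soft_l1',f_scale=.001);return r.x.round(4),np.abs(r.fun).mean().round(4)
def blob(im,box,z,n,name):
    x0,y0,x1,y1=box;c=im[y0:y1,x0:x1];h=cv2.cvtColor(np.ascontiguousarray(c),cv2.COLOR_RGB2HSV)
    v=h[...,1].astype(np.uint8);th,m=cv2.threshold(v,0,255,cv2.THRESH_OTSU+cv2.THRESH_BINARY_INV)
    cs,_=cv2.findContours(m,cv2.RETR_EXTERNAL,cv2.CHAIN_APPROX_NONE);k=cv2.convexHull(max(cs,key=cv2.contourArea))[:,0]+[x0,y0]
    P=np.array([plane(n,p,z) for p in k]);print(name,th,len(k),fitc(P))
    return k
blob(t,(190,204,236,251),.0155,'top','cap top')
blob(s,(240,232,290,275),.0165,'side','cap side')
blob(t,(308,215,362,276),.15,'top','flange top')
# bar
r=((211.19,226.66),29.05,28.75)
d=np.array([np.cos(np.radians(r[1])),np.sin(np.radians(r[1]))])*r[2]/2
e=[np.array(r[0])+d,np.array(r[0])-d];W=[plane('top',q,.052) for q in e];print('bar ends',np.round(W,4),(sum(W)/2).round(4),np.degrees(np.arctan2(*(W[1]-W[0])[1::-1])))
for w in W+[sum(W)/2]:print('side proj',proj('side',w).round(1))
print('cross bar side', [ (a.round(4),round(b,4)) for a,b in [cross(e[1],(252.8,249.5)),cross(e[0],(276.5,241.5)),cross(r[0],(264.4,246))]])
# canister marks
T={'n1':(325.8,229.5),'n2':(337.5,259.8),'r1':(338.8,224.2),'r2':(325.2,265.8)}
S=[(323.9,164.05),(349.9,169.6),(324.7,155.05),(349.9,176.7)]
for k,v in T.items():
    print(k,plane('top',v,.15).round(4),'side',proj('side',plane('top',v,.15)).round(1))
for q in S:print('S',plane('side',q,.15).round(4))
```

```text
cap top 53.0 24 (array([0.5417, 0.1916, 0.0517]), np.float64(0.0004))
cap side 54.0 22 (array([0.538 , 0.1963, 0.0518]), np.float64(0.0007))
flange top 56.0 20 (array([ 0.4846, -0.1371,  0.0688]), np.float64(0.0021))
bar ends [[0.5201 0.1541 0.052 ]
 [0.562  0.2273 0.052 ]] [0.5411 0.1907 0.052 ] 60.20047278523907
side proj [276.9 239.2]
side proj [252.2 249.2]
side proj [264.7 244.2]
cross bar side [(array([0.5613, 0.2271, 0.0511]), np.float64(0.0018)), (array([0.5204, 0.1548, 0.0406]), np.float64(0.0002)), (array([0.5413, 0.1915, 0.043 ]), np.float64(0.0))]
n1 [ 0.5247 -0.1273  0.15  ] side [323.3 162.2]
n2 [ 0.4434 -0.1556  0.15  ] side [349.9 167.2]
r1 [ 0.5384 -0.163   0.15  ] side [324.9 154.1]
r2 [ 0.4282 -0.1221  0.15  ] side [349.5 175.5]
S [ 0.5191 -0.1208  0.15  ]
S [ 0.4386 -0.1461  0.15  ]
S [ 0.5366 -0.1586  0.15  ]
S [ 0.4246 -0.1182  0.15  ]
```

Call:
carry_out(
  steps=[
    {"grip": 60, "dx": 32, "dy": -32},
    {"dx": 32, "dy": -32},
    {"dx": 32, "dy": -32},
    {"dx": 32, "dy": -32},
    {"dx": 32, "dy": -32},
    {"dx": 32, "dy": -32},
    {"dx": 32, "dy": -32},
    {"dx": 32, "dy": -32},
    {"dx": 32, "dy": -32},
    {"dx": 32, "dy": -32},
    {"dx": 32, "dy": -32},
    {"dx": 32, "dy": -32},
    {"dx": 32, "dy": -32},
    {"dx": 32, "dy": -32},
    {"dx": 32, "dy": -32},
    {"dx": 32, "dy": -32},
    {"dx": 32, "dy": -32},
    {"dx": 28, "dy": -32},
  ],
)

```text
invalid input
```

Call:
carry_out(
  steps=[
    {"az": -0.126, "dz": 20},
    {"az": -0.126, "dz": 20},
    {"az": -0.126, "dz": 20},
    {"az": -0.126, "dz": 20},
    {"az": -0.126},
    {"az": -0.126},
    {},
  ],
)

```text
invalid input
```

Run:
```python
from h import *
s=read_state();print(s['clock'],np.round(s['ee_pos'],4),np.round(s['tool_rot'],3).tolist(),s['finger_gap'])
a=capture('side');b=capture('top')
x=cv2.resize(a[180:300,200:330],(520,480));
y=cv2.resize(b[180:270,170:280],(280,229))
o=np.zeros((480,800,3),np.uint8);o[:,:520]=x;o[:229,520:]=y;cv2.imwrite('pics/g1.png',o[:,:,::-1])
R=np.array(s['tool_rot']);p=np.array(s['ee_pos'])
for k in(.155,.173):print(proj('side',p+R[:,2]*k),proj('top',p+R[:,2]*k))
```

```text
0.1 [ 0.1608 -0.5259  0.4042] [[0.956, 0.292, -0.0], [0.292, -0.956, 0.001], [0.0, -0.001, -1.0]] 0.08529621628335354
[483.75147085 113.94280613] [506.49514555 379.40538886]
[481.75854251 118.19424484] [502.04077241 377.01026419]
```

View pics/g1.png

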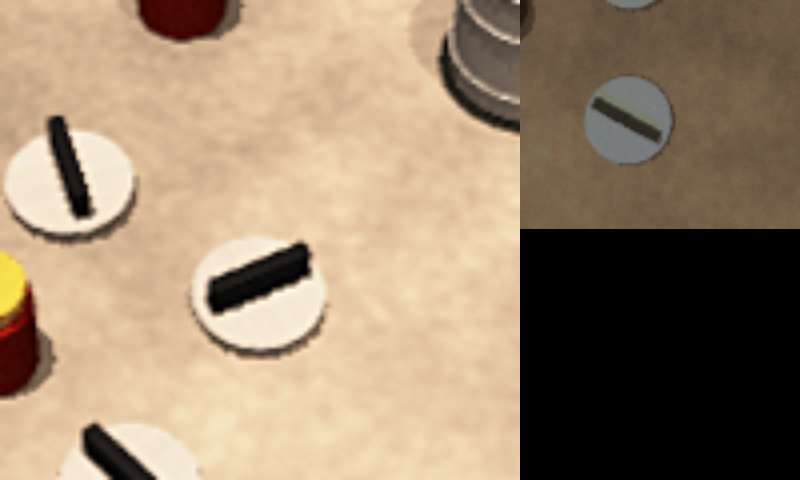

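The picture shows the arm has not moved: both moves were refused and the lid is still bare. I'll try one row with every field filled in.

Call:
carry_out(
  steps=[
    {"grip": 60, "dx": 32, "dy": -32, "dz": 0, "ax": 0, "ay": 0, "az": 0},
  ],
  squeeze=60,
)

```text
clock: 0.3
ee_pos: [0.1808, -0.4882, 0.4037]
tool_rot: [[0.957, 0.289, -0.0], [0.289, -0.957, -0.0], [-0.001, 0.0, -1.0]]
wrist_force: [0.8, -0.3, 0.8]
finger_gap: 0.0732
finger_force: 0.0
```

Call:
carry_out(
  steps=[
    {"grip": 60, "dx": 32, "dy": -32, "dz": 0, "ax": 0, "ay": 0, "az": 0},
    {"grip": 60, "dx": 32, "dy": -32, "dz": 0, "ax": 0, "ay": 0, "az": 0},
    {"grip": 60, "dx": 32, "dy": -32, "dz": 0, "ax": 0, "ay": 0, "az": 0},
    {"grip": 60, "dx": 32, "dy": -32, "dz": 0, "ax": 0, "ay": 0, "az": 0},
    {"grip": 60, "dx": 32, "dy": -32, "dz": 0, "ax": 0, "ay": 0, "az": 0},
    {"grip": 60, "dx": 32, "dy": -32, "dz": 0, "ax": 0, "ay": 0, "az": 0},
    {"grip": 60, "dx": 32, "dy": -32, "dz": 0, "ax": 0, "ay": 0, "az": 0},
    {"grip": 60, "dx": 32, "dy": -32, "dz": 0, "ax": 0, "ay": 0, "az": 0},
    {"grip": 60, "dx": 32, "dy": -32, "dz": 0, "ax": 0, "ay": 0, "az": 0},
    {"grip": 60, "dx": 32, "dy": -32, "dz": 0, "ax": 0, "ay": 0, "az": 0},
    {"grip": 60, "dx": 32, "dy": -32, "dz": 0, "ax": 0, "ay": 0, "az": 0},
    {"grip": 60, "dx": 32, "dy": -32, "dz": 0, "ax": 0, "ay": 0, "az": 0},
    {"grip": 60, "dx": 32, "dy": -32, "dz": 0, "ax": 0, "ay": 0, "az": 0},
    {"grip": 60, "dx": 32, "dy": -32, "dz": 0, "ax": 0, "ay": 0, "az": 0},
    {"grip": 60, "dx": 32, "dy": -32, "dz": 0, "ax": 0, "ay": 0, "az": 0},
    {"grip": 60, "dx": 32, "dy": -32, "dz": 0, "ax": 0, "ay": 0, "az": 0},
    {"grip": 60, "dx": 28, "dy": -32, "dz": 0, "ax": 0, "ay": 0, "az": 0},
  ],
  squeeze=60,
)

```text
clock: 2.0
ee_pos: [0.5401, 0.1942, 0.4044]
tool_rot: [[0.956, 0.293, -0.0], [0.293, -0.956, -0.0], [-0.0, -0.0, -1.0]]
wrist_force: [0.7, -0.2, 0.4]
finger_gap: 0.0597
finger_force: 0.0
```

Call:
carry_out(
  steps=[
    {"grip": 60, "dx": 0, "dy": 0, "dz": 20, "ax": 0, "ay": 0, "az": -0.126},
    {"grip": 60, "dx": 0, "dy": 0, "dz": 20, "ax": 0, "ay": 0, "az": -0.126},
    {"grip": 60, "dx": 0, "dy": 0, "dz": 20, "ax": 0, "ay": 0, "az": -0.126},
    {"grip": 60, "dx": 0, "dy": 0, "dz": 20, "ax": 0, "ay": 0, "az": -0.126},
    {"grip": 60, "dx": 0, "dy": 0, "dz": 0, "ax": 0, "ay": 0, "az": -0.126},
    {"grip": 60, "dx": 0, "dy": 0, "dz": 0, "ax": 0, "ay": 0, "az": -0.126},
    {"grip": 60, "dx": 0, "dy": 0, "dz": 0, "ax": 0, "ay": 0, "az": 0},
  ],
  squeeze=60,
)

```text
clock: 2.7
ee_pos: [0.5394, 0.1922, 0.3245]
tool_rot: [[0.494, 0.869, -0.001], [0.869, -0.494, -0.0], [-0.0, -0.0, -1.0]]
wrist_force: [0.2, 0.0, 0.0]
finger_gap: 0.0595
finger_force: 0.0
```

```bash
cat > g.py <<'E'
from h import *
import sys
from scipy.spatial.transform import Rotation as Ro
def togo(X,yaw,s=None):  # X = wanted TCP pos, yaw deg of tool x; returns mm in the tool frame, rotvec
    s=s or read_state();R=np.array(s['tool_rot']);p=np.array(s['ee_pos'])
    c,n=np.cos(np.radians(yaw)),np.sin(np.radians(yaw));T=np.array([[c,n,0],[n,-c,0],[0,0,-1.]])
    print('t',s['clock'],'pos',p.round(4),'yaw',np.degrees(np.arctan2(R[1,0],R[0,0])).round(2),'F',np.round(s['wrist_force'],1),'M',np.round(s['moment'],2),'gap',round(s['finger_gap'],4),'ff',round(s['finger_force'],1))
    print('go mm',(R.T@(np.array(X)-p)*1000).round(1),'rot',Ro.from_matrix(R.T@T).as_rotvec().round(4))
E
python3 - <<'E'
from g import *
togo([.540,.193,.199],60.2)
a=capture('side');b=capture('top')
x=cv2.resize(a[180:300,200:330],(520,480));
y=cv2.resize(b[180:270,170:280],(280,229))
o=np.zeros((480,800,3),np.uint8);o[:,:520]=x;o[:229,520:]=y;cv2.imwrite('pics/g2.png',o[:,:,::-1])
s=read_state();R=np.array(s['tool_rot']);p=np.array(s['ee_pos'])
for k in(.155,.173):print(proj('side',p+R[:,2]*k),proj('top',p+R[:,2]*k))
E
```

```text
t 2.7 pos [0.5394 0.1922 0.3245] yaw 60.38 F [0.2 0.  0. ] M [-0.05 -0.04  0.03] gap 0.0595 ff 0.0
go mm [  1.1   0.2 125.5] rot [-0.0004  0.0004  0.0032]
[266.03006594 221.09006855] [206.53040796 225.75652167]
[265.84639327 224.90305912] [207.21810119 226.00187815]
```

View pics/g2.png

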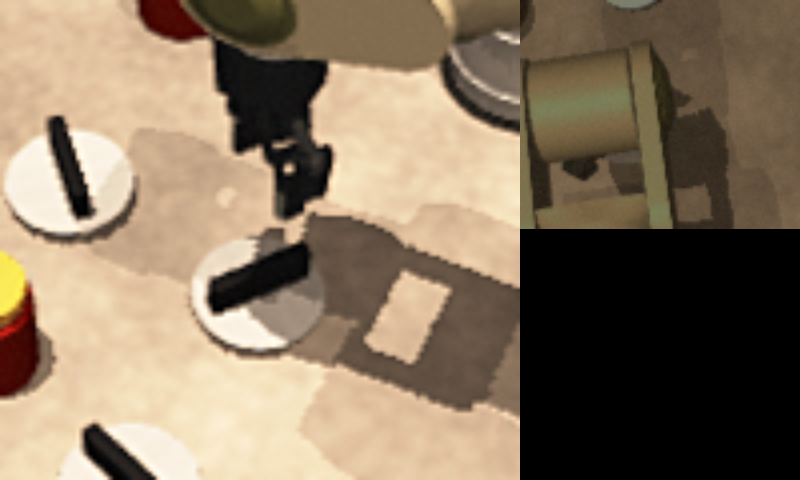

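The gripper is centred over the bar, with the fingers at about crop (295,190) straddling it. I'll descend and grip.

Call:
carry_out(
  steps=[
    {"grip": 60, "dx": 0.5, "dy": 0, "dz": 25, "ax": 0, "ay": 0, "az": 0},
    {"grip": 60, "dx": 0.5, "dy": 0, "dz": 25, "ax": 0, "ay": 0, "az": 0},
    {"grip": 60, "dx": 0, "dy": 0, "dz": 25, "ax": 0, "ay": 0, "az": 0},
    {"grip": 50, "dx": 0, "dy": 0, "dz": 25, "ax": 0, "ay": 0, "az": 0},
    {"grip": 40, "dx": 0, "dy": 0, "dz": 15, "ax": 0, "ay": 0, "az": 0},
    {"grip": 30, "dx": 0, "dy": 0, "dz": 10, "ax": 0, "ay": 0, "az": 0},
    {"grip": 20, "dx": 0, "dy": 0, "dz": 0, "ax": 0, "ay": 0, "az": 0},
    {"grip": 5, "dx": 0, "dy": 0, "dz": 0, "ax": 0, "ay": 0, "az": 0},
    {"grip": 5, "dx": 0, "dy": 0, "dz": 0, "ax": 0, "ay": 0, "az": 0},
    {"grip": 5, "dx": 0, "dy": 0, "dz": 0, "ax": 0, "ay": 0, "az": 0},
    {"grip": 5, "dx": 0, "dy": 0, "dz": 0, "ax": 0, "ay": 0, "az": 0},
  ],
  squeeze=60,
)

```text
clock: 3.9
ee_pos: [0.5399, 0.1931, 0.2001]
tool_rot: [[0.495, 0.869, 0.001], [0.869, -0.495, 0.0], [0.0, 0.001, -1.0]]
wrist_force: [-0.1, -0.8, -1.6]
finger_gap: 0.0124
finger_force: 62.0
```

Gripped at 62 N. Lifting 200 mm, then turning to the notch direction.

Call:
carry_out(
  steps=[
    {"grip": 5, "dx": 0, "dy": 0, "dz": -20, "ax": 0, "ay": 0, "az": 0},
    {"grip": 5, "dx": 0, "dy": 0, "dz": -40, "ax": 0, "ay": 0, "az": 0},
    {"grip": 5, "dx": 0, "dy": 0, "dz": -40, "ax": 0, "ay": 0, "az": 0},
    {"grip": 5, "dx": 0, "dy": 0, "dz": -40, "ax": 0, "ay": 0, "az": 0},
    {"grip": 5, "dx": 0, "dy": 0, "dz": -40, "ax": 0, "ay": 0, "az": 0},
    {"grip": 5, "dx": 0, "dy": 0, "dz": -20, "ax": 0, "ay": 0, "az": 0},
    {"grip": 5, "dx": 0, "dy": 0, "dz": 0, "ax": 0, "ay": 0, "az": 0.14},
    {"grip": 5, "dx": 0, "dy": 0, "dz": 0, "ax": 0, "ay": 0, "az": 0.14},
    {"grip": 5, "dx": 0, "dy": 0, "dz": 0, "ax": 0, "ay": 0, "az": 0.14},
    {"grip": 5, "dx": 0, "dy": 0, "dz": 0, "ax": 0, "ay": 0, "az": 0.14},
    {"grip": 5, "dx": 0, "dy": 0, "dz": 0, "ax": 0, "ay": 0, "az": 0.145},
    {"grip": 5, "dx": 0, "dy": 0, "dz": 0, "ax": 0, "ay": 0, "az": 0},
  ],
  squeeze=60,
)

```text
clock: 5.1
ee_pos: [0.5397, 0.193, 0.3998]
tool_rot: [[0.941, 0.339, -0.0], [0.339, -0.941, 0.0], [-0.0, -0.0, -1.0]]
wrist_force: [0.2, -0.0, -2.6]
finger_gap: 0.0128
finger_force: 62.3
```

Run:
```python
from g import *
togo([.482,-.139,.40],19.6)
```

```text
t 5.1 pos [0.5397 0.193  0.3998] yaw 19.85 F [ 0.2 -0.  -2.6] M [ 0.03 -0.05  0.02] gap 0.0128 ff 62.3
go mm [-1.670e+02  2.927e+02 -2.000e-01] rot [-0.      0.      0.0043]
```

Call:
carry_out(
  steps=[
    {"grip": 5, "dx": -8, "dy": 15, "dz": 0, "ax": 0, "ay": 0, "az": 0},
    {"grip": 5, "dx": -17, "dy": 30, "dz": 0, "ax": 0, "ay": 0, "az": 0},
    {"grip": 5, "dx": -17, "dy": 30, "dz": 0, "ax": 0, "ay": 0, "az": 0},
    {"grip": 5, "dx": -17, "dy": 30, "dz": 0, "ax": 0, "ay": 0, "az": 0},
    {"grip": 5, "dx": -17, "dy": 30, "dz": 0, "ax": 0, "ay": 0, "az": 0},
    {"grip": 5, "dx": -17, "dy": 30, "dz": 0, "ax": 0, "ay": 0, "az": 0},
    {"grip": 5, "dx": -17, "dy": 30, "dz": 0, "ax": 0, "ay": 0, "az": 0},
    {"grip": 5, "dx": -17, "dy": 30, "dz": 0, "ax": 0, "ay": 0, "az": 0},
    {"grip": 5, "dx": -17, "dy": 30, "dz": 0, "ax": 0, "ay": 0, "az": 0},
    {"grip": 5, "dx": -17, "dy": 28, "dz": 0, "ax": 0, "ay": 0, "az": 0},
    {"grip": 5, "dx": -6, "dy": 10, "dz": 20, "ax": 0, "ay": 0, "az": 0.004},
    {"grip": 5, "dx": 0, "dy": 0, "dz": 10, "ax": 0, "ay": 0, "az": 0},
    {"grip": 5, "dx": 0, "dy": 0, "dz": 0, "ax": 0, "ay": 0, "az": 0},
  ],
  squeeze=60,
)

```text
clock: 6.4
ee_pos: [0.4823, -0.1393, 0.3685]
tool_rot: [[0.941, 0.338, -0.003], [0.338, -0.941, 0.002], [-0.002, -0.003, -1.0]]
wrist_force: [-0.7, 0.0, -1.9]
finger_gap: 0.0129
finger_force: 62.3
```

Run:
```python
from g import *
togo([.482,-.139,.337],19.6)
a=capture('side');b=capture('top')
x=cv2.resize(a[120:220,285:385],(480,480),interpolation=cv2.INTER_CUBIC);y=cv2.resize(b[205:285,290:370],(310,310),interpolation=cv2.INTER_CUBIC)
o=np.zeros((480,800,3),np.uint8);o[:,:480]=x;o[:310,485:795]=y;cv2.imwrite('pics/g3.png',o[:,:,::-1])
```

```text
t 6.4 pos [ 0.4823 -0.1393  0.3685] yaw 19.76 F [-0.7  0.  -1.9] M [-0.03 -0.03  0.04] gap 0.0129 ff 62.3
go mm [-0.1 -0.3 31.5] rot [-0.0026  0.002   0.0029]
```

View pics/g3.png

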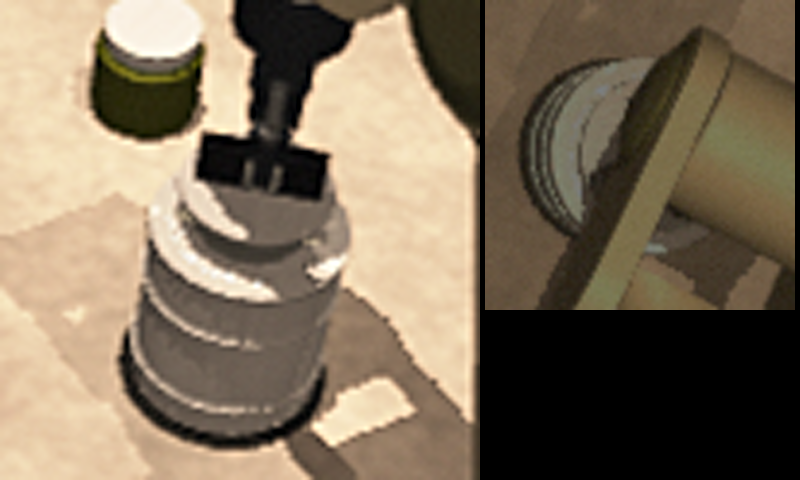

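The lid hangs centred over the mouth: in the side crop the bar is at (262,166), above the flange, and symmetric in the fingers. Next, a gentle descent with a force check.

Call:
carry_out(
  steps=[
    {"grip": 5, "dx": 0, "dy": 0, "dz": 8, "ax": 0, "ay": 0, "az": 0.003},
    {"grip": 5, "dx": 0, "dy": 0, "dz": 8, "ax": 0, "ay": 0, "az": 0},
    {"grip": 5, "dx": 0, "dy": 0, "dz": 2, "ax": 0, "ay": 0, "az": 0},
    {"grip": 5, "dx": 0, "dy": 0, "dz": 2, "ax": 0, "ay": 0, "az": 0},
    {"grip": 5, "dx": 0, "dy": 0, "dz": 2, "ax": 0, "ay": 0, "az": 0},
    {"grip": 5, "dx": 0, "dy": 0, "dz": 1, "ax": 0, "ay": 0, "az": 0},
  ],
  squeeze=60,
)

```text
clock: 7.1
ee_pos: [0.4828, -0.1393, 0.3466]
tool_rot: [[0.942, 0.334, -0.0], [0.334, -0.942, 0.0], [-0.0, -0.0, -1.0]]
wrist_force: [0.6, -0.3, -2.0]
finger_gap: 0.0127
finger_force: 62.3
```

Run:
```python
from g import *
togo([.482,-.139,.337],19.6)
```

```text
t 7.1 pos [ 0.4828 -0.1393  0.3466] yaw 19.53 F [ 0.6 -0.3 -2. ] M [-0.01 -0.04  0.02] gap 0.0127 ff 62.3
go mm [-0.6 -0.6  9.6] rot [-0.      0.     -0.0012]
```

Already 3.5 mm below the flange top with no contact force, so the lugs are in the notches. Continuing down.

Call:
carry_out(
  steps=[
    {"grip": 5, "dx": 0, "dy": 0, "dz": 2, "ax": 0, "ay": 0, "az": 0},
    {"grip": 5, "dx": 0, "dy": 0, "dz": 2, "ax": 0, "ay": 0, "az": 0},
    {"grip": 5, "dx": 0, "dy": 0, "dz": 2, "ax": 0, "ay": 0, "az": 0},
    {"grip": 5, "dx": 0, "dy": 0, "dz": 1, "ax": 0, "ay": 0, "az": 0},
    {"grip": 5, "dx": 0, "dy": 0, "dz": 1, "ax": 0, "ay": 0, "az": 0},
    {"grip": 5, "dx": 0, "dy": 0, "dz": 0, "ax": 0, "ay": 0, "az": 0},
  ],
  squeeze=60,
)

```text
clock: 7.7
ee_pos: [0.4827, -0.1393, 0.3386]
tool_rot: [[0.942, 0.334, -0.0], [0.334, -0.942, 0.0], [-0.0, -0.0, -1.0]]
wrist_force: [0.2, 0.3, -1.9]
finger_gap: 0.013
finger_force: 62.3
```

Run:
```python
from g import *
togo([.482,-.139,.337],19.6)
```

```text
t 7.7 pos [ 0.4827 -0.1393  0.3386] yaw 19.53 F [ 0.2  0.3 -1.9] M [0.03 0.02 0.01] gap 0.013 ff 62.3
go mm [-0.6 -0.6  1.6] rot [-0.0001  0.0001 -0.0013]
```

Call:
carry_out(
  steps=[
    {"grip": 5, "dx": 0, "dy": 0, "dz": 1, "ax": 0, "ay": 0, "az": 0},
    {"grip": 5, "dx": 0, "dy": 0, "dz": 0.5, "ax": 0, "ay": 0, "az": 0},
    {"grip": 5, "dx": 0, "dy": 0, "dz": 0.3, "ax": 0, "ay": 0, "az": 0},
    {"grip": 5, "dx": 0, "dy": 0, "dz": 0, "ax": 0, "ay": 0, "az": 0},
  ],
  squeeze=60,
)

```text
clock: 8.1
ee_pos: [0.4827, -0.1393, 0.3369]
tool_rot: [[0.942, 0.334, -0.0], [0.334, -0.942, 0.0], [0.0, -0.0, -1.0]]
wrist_force: [0.4, 0.6, -1.1]
finger_gap: 0.0129
finger_force: 62.2
```

Run:
```python
from g import *
togo([.482,-.139,.337],19.6)
```

```text
t 8.1 pos [ 0.4827 -0.1393  0.3369] yaw 19.53 F [ 0.4  0.6 -1.1] M [ 0.01  0.01 -0.02] gap 0.0129 ff 62.2
go mm [-0.6 -0.6 -0.1] rot [-0.     -0.     -0.0013]
```

Call:
carry_out(
  steps=[
    {"grip": 5, "dx": 0, "dy": 0, "dz": 0.4, "ax": 0, "ay": 0, "az": 0},
    {"grip": 5, "dx": 0, "dy": 0, "dz": 0.4, "ax": 0, "ay": 0, "az": 0},
    {"grip": 5, "dx": 0, "dy": 0, "dz": 0, "ax": 0, "ay": 0, "az": 0},
  ],
  squeeze=60,
)

```text
clock: 8.4
ee_pos: [0.4827, -0.1393, 0.3369]
tool_rot: [[0.942, 0.334, 0.001], [0.334, -0.942, -0.0], [0.001, 0.001, -1.0]]
wrist_force: [-2.0, 1.4, 5.9]
finger_gap: 0.0129
finger_force: 63.4
```

Run:
```python
from g import *
togo([.482,-.139,.337],19.6)
```

```text
t 8.4 pos [ 0.4827 -0.1393  0.3369] yaw 19.53 F [-2.   1.4  5.9] M [0.2  0.46 0.07] gap 0.0129 ff 63.4
go mm [-0.6 -0.5 -0.1] rot [ 0.0007 -0.0005 -0.0012]
```

Contact force of about 7 N at TCP z = 0.337, which is lid origin 137 mm, so it is fully seated. Twisting clockwise 0.6 rad first, then a check.

Call:
carry_out(
  steps=[
    {"grip": 5, "dx": 0, "dy": 0, "dz": -0.3, "ax": 0, "ay": 0, "az": 0.05},
    {"grip": 5, "dx": 0, "dy": 0, "dz": 0, "ax": 0, "ay": 0, "az": 0.08},
    {"grip": 5, "dx": 0, "dy": 0, "dz": 0, "ax": 0, "ay": 0, "az": 0.08},
    {"grip": 5, "dx": 0, "dy": 0, "dz": 0, "ax": 0, "ay": 0, "az": 0.08},
    {"grip": 5, "dx": 0, "dy": 0, "dz": 0, "ax": 0, "ay": 0, "az": 0.08},
    {"grip": 5, "dx": 0, "dy": 0, "dz": 0, "ax": 0, "ay": 0, "az": 0.08},
    {"grip": 5, "dx": 0, "dy": 0, "dz": 0, "ax": 0, "ay": 0, "az": 0.08},
    {"grip": 5, "dx": 0, "dy": 0, "dz": 0, "ax": 0, "ay": 0, "az": 0.07},
    {"grip": 5, "dx": 0, "dy": 0, "dz": 0, "ax": 0, "ay": 0, "az": 0},
  ],
  squeeze=60,
)

```text
clock: 9.3
ee_pos: [0.4828, -0.1391, 0.3369]
tool_rot: [[0.967, -0.257, 0.001], [-0.257, -0.967, 0.0], [0.001, -0.0, -1.0]]
wrist_force: [-0.4, 3.2, 4.9]
finger_gap: 0.0126
finger_force: 63.1
```

Run:
```python
from g import *
togo([.482,-.139,.337],-20.4)
a=capture('side')
x=cv2.resize(a[130:190,300:375],(750,600),interpolation=cv2.INTER_CUBIC)
cv2.imwrite('pics/g4.png',x[:,:,::-1])
```

```text
t 9.3 pos [ 0.4828 -0.1391  0.3369] yaw -14.87 F [-0.4  3.2  4.9] M [0.42 0.13 0.01] gap 0.0126 ff 63.1
go mm [-0.8  0.1 -0.1] rot [-0.0004 -0.0009  0.0965]
```

View pics/g4.png

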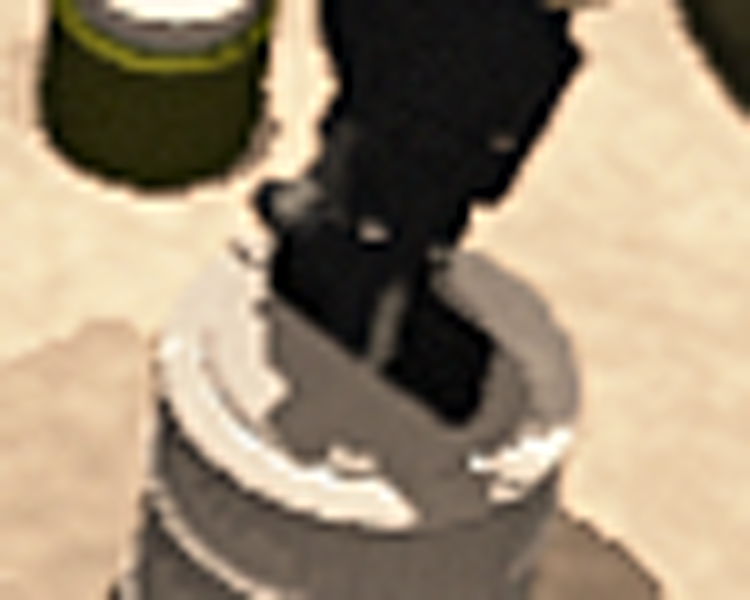

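The lid turns with the gripper. The bar now runs from about (270,270) to (470,410) in the crop, nearly at the ribs near (245,250) and (500,490). I'll complete the last 0.096 rad.

Call:
carry_out(
  steps=[
    {"grip": 5, "dx": 0, "dy": 0, "dz": 0, "ax": 0, "ay": 0, "az": 0.05},
    {"grip": 5, "dx": 0, "dy": 0, "dz": 0, "ax": 0, "ay": 0, "az": 0.045},
    {"grip": 5, "dx": 0, "dy": 0, "dz": 0, "ax": 0, "ay": 0, "az": 0},
    {"grip": 5, "dx": 0, "dy": 0, "dz": 0, "ax": 0, "ay": 0, "az": 0},
    {"grip": 5, "dx": 0, "dy": 0, "dz": 0, "ax": 0, "ay": 0, "az": 0},
  ],
  squeeze=60,
)

```text
clock: 9.85
ee_pos: [0.4828, -0.1392, 0.3369]
tool_rot: [[0.939, -0.345, 0.001], [-0.345, -0.939, 0.0], [0.001, -0.0, -1.0]]
wrist_force: [-0.7, 3.2, 5.9]
finger_gap: 0.0125
finger_force: 63.3
```

Run:
```python
from g import *
togo([.482,-.139,.337],-20.4)
a=capture('side');b=capture('top')
x=cv2.resize(a[140:185,310:366],(448,360),interpolation=cv2.INTER_CUBIC);y=cv2.resize(b[210:280,295:365],(350,350),interpolation=cv2.INTER_CUBIC)
o=np.zeros((360,800,3),np.uint8);o[:,:448]=x;o[:350,450:]=y;cv2.imwrite('pics/g5.png',o[:,:,::-1])
# expected bar-top long edge ends in side view if centred, yaw -20.4 (crop px)
C=np.array([.4797,-.136,0])
for y in(-14,-20.4,-27):
    u=np.array([np.cos(np.radians(y)),np.sin(np.radians(y)),0]);n=np.array([-u[1],u[0],0])
    print(y,[((proj('side',C+s*.042*u+.007*n+[0,0,z])-[310,140])*8).round(0).tolist() for z in(.189,.155) for s in(1,-1)])
```

```text
t 9.85 pos [ 0.4828 -0.1392  0.3369] yaw -20.18 F [-0.7  3.2  5.9] M [ 0.47  0.11 -0.07] gap 0.0125 ff 63.3
go mm [-0.8  0.1 -0.1] rot [-0.0004 -0.0008  0.0039]
-14 [[138.0, 93.0], [299.0, 207.0], [128.0, 154.0], [286.0, 267.0]]
-20.4 [[145.0, 87.0], [289.0, 211.0], [135.0, 147.0], [276.0, 271.0]]
-27 [[154.0, 81.0], [278.0, 215.0], [143.0, 142.0], [265.0, 275.0]]
```

View pics/g5.png

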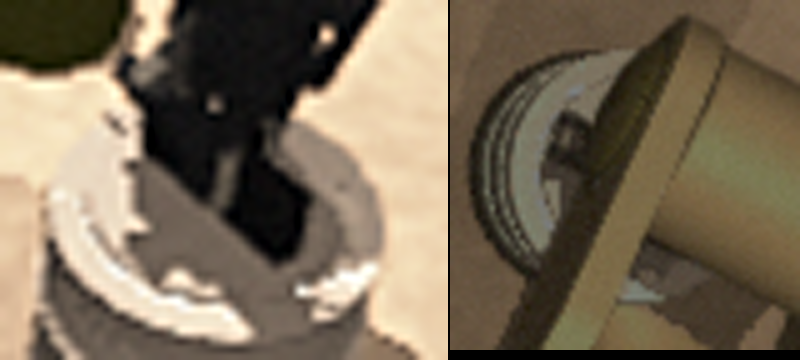

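The bar's lower edge in the side crop runs from (145,155) to (278,270), slope 0.86. That matches the -20° rib direction (predicted slope 0.88) and points at the rib at (118,122). The lid is flat on the flange and held at 63 N, so I'm handing in.

```bash
python3 -c "
from bench import bot
print(bot.finish_job())"
```

```text
the job is handed in; nothing more can be done
None
```

I handed the job in with the lid fully down in the canister, turned about 40° clockwise so the bar points at the ribs, and still held at about 63 N. The moves never went near the jars; I did not check the jars, carrier or lock pin, and no verdict came back.

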